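# Clamp an instrument cassette in the marking jig

## Robot

A 6-joint arm with a two-finger parallel gripper is mounted at the origin on the work surface. World frame = base frame: x ahead of the robot, y to its left, z up, the work surface at z = 0. Lengths are in m, angles in degrees, forces in N, time in s.
With the tool pointing down it reaches from about 0.3 to 0.875 m from the base axis. Payload 6.4 kg.
Tool frame: the origin (TCP) lies midway between the tips of the shut fingers; the grasp point (between the pads) lies 19 mm behind it (env.pinch_z is the distance from the TCP to the grasp point, in m); z points along the fingers, y is the direction in which the jaws open and shut (so a half turn about z gives the same grasp; the last joint's range is limited). The gripper opens to 85 mm and grips with 20 to 120 N. Pads are 22 mm wide; open, the fingers measure 114 mm over their backs; the gripper's body (76 mm by 85 mm) begins 54 mm behind the grasp point. The pads swing forward as they close: fully open they stand 13 mm farther back than shut.
Start: joints at [51.549, 10.359, 92.074, -0, 77.567, -11.82], TCP at [0.258, 0.514, 0.231] pointing down, gripper open.
Joint ranges: [-171.53, 171.53], [-51.25, 118.39], [17.06, 147.69], [-65.23, 245.23], [0, 150.52], [-178.68, 178.68]. Speed limits (degrees/s): [147.25, 147.25, 172.46, 180, 180, 180].

## Interface

Orientations are given as a 3x3 rotation matrix whose columns are the frame's x, y, z axes.
In Python, from workcell import env, cams, job, spotter gives the robot as it stands.
- The arm moves only by the tool move_arm, never from a script. Its argument "rows" is a list of rows, each a list of 4 numbers: the shift along the tool's x, y, z in units of 60 mm (1.0 is 60 mm), then the turn about the tool's z in degrees. In form: [[dx, dy, dz, turn], ...]. A call has 1 to 8 rows; each row is the pose to reach, as a shift and turn from the pose measured when the call began, along the tool's axes at that moment; what a row does not reach only later rows make up. A row lasts 1/8 s, in which the tool goes at most 62.5 mm and 10.7 degrees, less where a joint would pass 70% of its speed; a pose out of reach is approached as far as the arm can. A call with a gripper value outside its range is refused whole. "fingers" is the closure, from 0 (fully open) to 1 (shut), set as the call begins (left out, the last holds). The fingers move at their own pace and stop on an object; "force" is the grip in N (left out, the last holds). Time passes only in rows, so rows that repeat a pose let the fingers close. It gives the time, the measured TCP pose, the force and the opening at its end, in the units of the state.
- env.sense(): the state, without advancing time (a new reading comes with each control period).
- cams.capture(name): name is "scene" or "top" or "wrist"; returns (picture, depth): 384x512x3 uint8, red, green, blue; 384x512 float32, m along the optical axis (not along the pixel's ray), 0 where there is no reading.
- cams.calibration(name): a dict with "fx", "fy", "cx", "cy" (pixels), "k1" (the pictures are not rectified: a ray, as slopes to the right and down, at radius r is drawn at 1 + k1 r^2 times it, then the intrinsics apply), "view" (4x4, takes a point from world to camera coordinates). Camera axes: x right, y down, z forward; pixel columns grow to the right and rows downward; lengths in m; the calibration is good to about 2 mm. A picture is of the moment at which its call begins: read the wrist's pose just before it. calibration takes no time and is no camera call; for the wrist camera it gives the pose at the moment of the call.
- job.sign_off(): hands the job in, once; it reports no verdict.
Trained networks look in the newest picture that a camera, given by its name, has taken for a name from the list of things; names that differ only in an ending like _2 or _b are one class to them, and where a whole thing is asked for, a point or a joint stands for the part that bears it (a point fixed in the world has none). Each returns a list of dicts, best first, with "score" (0 to 1); they miss things now and then, are a little off and sometimes report something else, mostly with a low value. They report only what shows in the picture. A call takes as long as a camera call. They do not tell look-alikes from the thing itself.
- spotter.search_frame(query, camera): "location" ([row, column] in pixels, amid what is visible of it).
- spotter.pinpoint(query, camera): "location" ([row, column] in pixels: a listed point, or the origin of a listed thing).
The state is a dict: "clock": time; "joints": joint angles; "qvel": joint speeds; "joint_efforts": joint torques, N m; "tcp_pos": TCP position; "tool_rot": TCP orientation; "contact_force": force on the tool from outside, world axes, zero at the start; "moment": the same for the moment, N m; "opening": finger opening in m.
Only numpy, scipy, OpenCV 4.12 (cv2) and the standard library are available. Lean on these libraries where they do the work, as an engineer would, in place of code of your own. Each camera call takes 0.05 s, during which the arm holds its last target.

## Task

Get the steel instrument cassette ready for marking: slide it along the jig's channel until it is fully home, with the orange plunger of the end stop pressed all the way in, then push the blue handle of the toggle clamp down past its over-centre point so that the clamp locks and its rubber-tipped spindle holds the cassette down. Push gently, never forcing the cassette or the handle against its stop, and leave everything else on the bench undisturbed.

Things in the scene. Friction and masses are not known exactly. Their poses are not given: they have to be found in the camera images.
- jig: aluminium marking jig fixed to the bench. Origin: on the bench under the channel's centre line; x = sliding direction (away from the robot, to the end stop), y = across, towards the clamp, z up. Base plate 12 mm thick, x -140 to +130 mm, y -60 to +170 mm. The toggle clamp stands at x = 0, y = 67 to 122 mm; its side plates reach z = 93 mm
- channel (a point): point on the plate's top face on the channel's centre line, at jig x = y = 0, z = 12 mm; axes as the jig's. White side rails: inner faces at y = -34 and +34 mm, 9 mm thick, tops 10 mm above this point, from x = -130 to +80 mm. The grey end stop (60 mm wide, 24 mm high) is set anew each time over 24 mm, unmeasured: home has the cassette's origin between x = -11 and +13 mm, to be found by feel
- cassette: closed perforated stainless cassette, 120 (x) x 64 (y) x 28 (z) mm, 0.2 to 0.4 kg, loose in the channel, 17 to 58 mm short of home, 2 mm play to each rail. Origin: centre of its underside (12 mm above the bench); x along the channel, near end face at its x = -60 mm. Drag when slid about 1 to 5 N, then it stops hard. Push it with at most 25 N
- stop_plunger (a joint): orange spring plunger in the face of the end stop, pushed in by the cassette's leading face, m: 0 = out, 0.004 = pressed fully in (hard stop). Its spring is under 1 N, so the cassette stays where it is left
- clamp_handle (a joint): handle angle about its pivot, rad: 0 = open (blue grip 69 degrees above level), 1.2 = locked on its hard stop (level, along jig +y). Dead centre 1.0. Light at first; past 0.15 it may drop on by its own weight to about 0.6, where the sprung spindle meets the lid. The push at the grip then peaks at some 4 to 10 N near 0.8, falls off to 1.0, and by 1.1 it snaps to its stop. Push it with at most 20 N
- handle_grip (a point): point on the axis of the blue grip, 100 mm from the handle's pivot; the grip is a round bar of 22 mm diameter from 55 to 135 mm from the pivot
- handle_pivot (a point): pivot of the handle, 77 mm above the bench, at jig x = 0, y = 101 mm; its axis is along jig x, so the handle swings in the jig's y-z plane: at joint value h it points along y = cos(1.2 - h), z = sin(1.2 - h)
- spindle_pad: black rubber pad, 18 mm diameter, on the clamp's spindle; origin at the centre of its contact face. The clamp arm pivots at jig y = 80 mm, 66 mm above the bench; open it stands up 66 degrees, leaning to the channel (end about 145 mm above the bench at jig y = 50 mm); it swings down with the handle until the pad sits on the cassette's lid near jig x = y = 0
- oil_bottle: bystander: white bottle with yellow cap, 44 mm diameter, 130 mm tall; origin under its base
- cotton_cup: bystander: white ceramic cup, 72 mm diameter, 55 mm tall; origin under its base
- jar: bystander: amber glass jar, 60 mm diameter, 60 mm tall; origin under its base
- brush: bystander: green cleaning brush, 170 mm long, lying on the bench
- spare_cassette: bystander: larger aluminium cassette, 150 x 90 x 28 mm, lying on the bench; not to be used
- pouch_bin: bystander: clear open bin 160 x 110 x 60 mm; origin under its centre
Not all that is in view belongs to the job. What is shaped like the cassette but purple is not meant.

How it is judged:
By the outcome, as a careful person would: the job done as asked, in the order asked, and still so for the second after the job is handed in, with the robot touching nothing.
It also fails if it takes over 72 s, if anything falls off the work surface, if the arm or the gripper's body presses on something with over 40 N, if the wrist force passes 120 N, or if a joint passes its speed limit or range.

## Working session

There is one attempt and no reset: what is moved stays moved. The work goes in short steps, Python scripts to look and compute and a tool call to move; the robot and the scene stay as the last step left them, time stands still between calls to the robot, and variables do not carry over. Pictures are saved under pics/ and viewed, and the job is handed in when it is done.

Besides the shell and the picture viewer there is one more tool, called after ">>>" as name([rows], argument=value, ...), one row to a line, values as JSON. move_arm: Moves the arm, as the interface text tells. Its arguments: {"type":"object","properties":{"rows":{"type":"array"},"fingers":{"type":"number"},"force":{"type":"number"}},"required":["rows"]}

```bash
ls; mkdir -p pics
cat > h.py <<'E'
import numpy as np, cv2
from workcell import env, cams, job, spotter
def snap(n,f):
    p,d=cams.capture(n); c=cams.calibration(n)
    cv2.imwrite(f'pics/{f}.png',cv2.cvtColor(p,cv2.COLOR_RGB2BGR)); np.savez(f'pics/{f}.npz',d=d,**{k:c[k] for k in c}); return p,d,c
def world(c,r,col,z):
    xd=(col-c['cx'])/c['fx']; yd=(r-c['cy'])/c['fy']; x,y=xd,yd
    for _ in range(20):
        s=1+c['k1']*(x*x+y*y); x,y=xd/s,yd/s
    V=np.array(c['view']); p=V[:3,:3].T@(np.array([x*z,y*z,z])-V[:3,3]); return p
def proj(c,P):
    V=np.array(c['view']); q=V[:3,:3]@np.array(P)+V[:3,3]; x,y=q[0]/q[2],q[1]/q[2]; s=1+c['k1']*(x*x+y*y)
    return np.array([c['cy']+c['fy']*y*s,c['cx']+c['fx']*x*s])
def atz(c,r,col,zw):
    a=world(c,r,col,.1); b=world(c,r,col,1.); t=(zw-a[2])/(b[2]-a[2]); return a+t*(b-a)
E
python3 - <<'E'
from h import *
for n in ['scene','top','wrist']:
    p,d,c=snap(n,n+'0')
    for q in ['cassette','channel','handle_grip','handle_pivot','spindle_pad','stop_plunger','jig']:
        try:
            r=spotter.pinpoint(q,n)
            print(n,q,[(np.round(x['location'],1).tolist(),round(x['score'],2)) for x in r[:3]])
        except Exception as e: print(n,q,e)
print(env.sense())
E
```

```text
pics
scene cassette [([238.1, 207.4], 0.86), ([185.7, 388.0], 0.74), ([269.4, 123.4], 0.55)]
scene channel [([247.4, 213.7], 0.73)]
scene handle_grip [([183.5, 250.1], 0.85)]
scene handle_pivot [([210.1, 244.7], 0.66)]
scene spindle_pad [([217.5, 214.2], 0.53)]
scene stop_plunger it knows: brush, cassette, channel, cotton_cup, handle_grip, handle_pivot, jar, jig, oil_bottle, pouch_bin, spare_cassette, spindle_pad
scene jig [([243.4, 216.5], 0.63), ([187.8, 389.4], 0.59)]
top cassette [([192.4, 295.2], 0.84), ([190.9, 363.7], 0.7)]
top channel [([176.0, 293.5], 0.75)]
top handle_grip [([229.1, 136.4], 0.32)]
top handle_pivot [([180.8, 264.3], 0.94)]
top spindle_pad [([169.3, 294.7], 0.5)]
top stop_plunger it knows: brush, cassette, channel, cotton_cup, handle_grip, handle_pivot, jar, jig, oil_bottle, pouch_bin, spare_cassette, spindle_pad
top jig [([182.4, 291.9], 0.8), ([176.5, 257.0], 0.66), ([148.7, 218.8], 0.64)]
wrist cassette []
wrist channel []
wrist handle_grip []
wrist handle_pivot []
wrist spindle_pad []
wrist stop_plunger it knows: brush, cassette, channel, cotton_cup, hand
[... 182 characters left out ...]
8.06233596e-04,
        7.75650910e+01, -1.18206434e+01]), 'qvel': array([ 0.12803488, -0.02838768, -0.05982918,  0.00926883,  0.11000845,
        0.03146421]), 'joint_efforts': array([ 7.38093586e-04, -4.44839072e+01, -3.51696002e+01,  6.48830178e-05,
        2.20105435e-04,  6.31092439e-05]), 'tcp_pos': array([0.25771746, 0.51402574, 0.23127623]), 'tool_rot': array([[-8.93924357e-01,  4.48217854e-01, -9.84621136e-06],
       [ 4.48217854e-01,  8.93924357e-01,  9.69758746e-06],
       [ 1.31484000e-05,  4.25566191e-06, -1.00000000e+00]]), 'contact_force': array([ 0.33668405, -0.85546812, -0.85940175]), 'moment': array([ 0.03282769,  0.02169138, -0.08170223]), 'opening': 0.08520753531771273}
```

View pics/scene0.png

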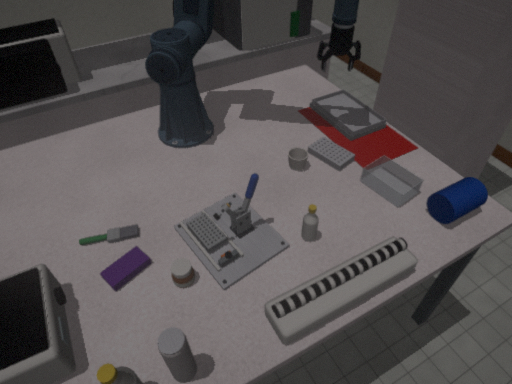

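View pics/top0.png

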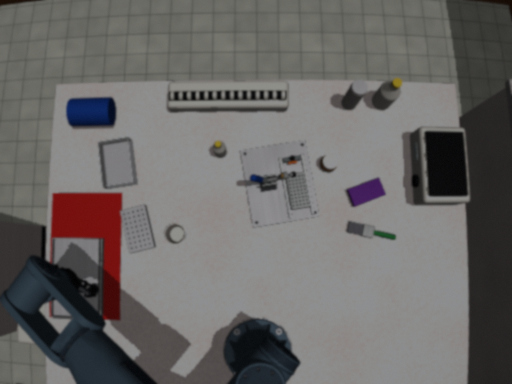

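The scene view shows the jig mid-bench at about (240,230), with the cassette in its channel and the blue grip up at (185,250). In the top view the jig is at about (183,280), with the cassette at (190,297), the orange plunger at (160,292) and the grip at (180,257). I'll zoom in.

Run:
```python
import cv2
a=cv2.imread('pics/top0.png')[130:240,225:335]; cv2.imwrite('pics/tc.png',cv2.resize(a,None,fx=5.4,fy=5.4,interpolation=cv2.INTER_CUBIC))
a=cv2.imread('pics/scene0.png')[165:290,160:300]; cv2.imwrite('pics/sc.png',cv2.resize(a,None,fx=4.7,fy=4.7,interpolation=cv2.INTER_CUBIC))
from h import *
c=cams.calibration('top')
for n,r,cc,z in [('ch',176,293.5,.012),('piv',180.8,264.3,.077),('cas',192.4,295.2,.012)]: print(n,atz(c,r,cc,z))
c=cams.calibration('scene')
for n,r,cc,z in [('ch',247.4,213.7,.012),('piv',210.1,244.7,.077),('cas',238.1,207.4,.012)]: print(n,atz(c,r,cc,z))
```

```text
ch [ 0.5905083  -0.12899421  0.012     ]
piv [ 0.56478788 -0.02628393  0.077     ]
cas [ 0.53377828 -0.13379969  0.012     ]
ch [ 0.58974067 -0.13813336  0.012     ]
piv [ 0.55906028 -0.02008935  0.077     ]
cas [ 0.55040289 -0.14077748  0.012     ]
```

View pics/tc.png

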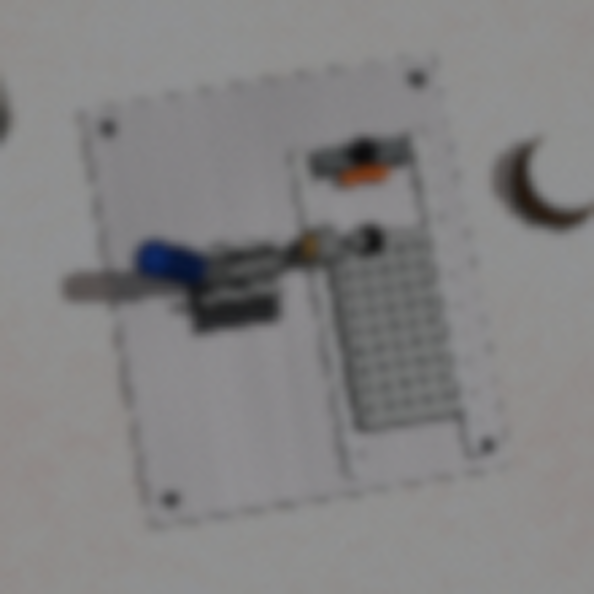

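View pics/sc.png

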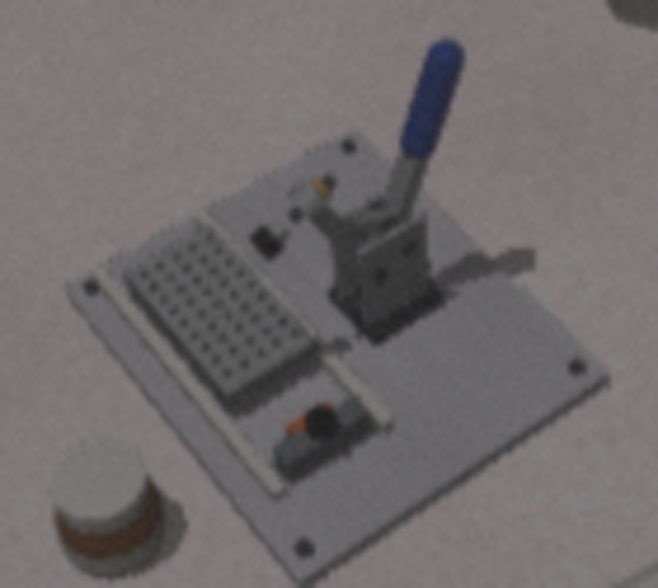

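```bash
cat > fit.py <<'E'
from h import *
from scipy.optimize import least_squares
J=np.array([[130,170],[130,-60],[-140,170],[-140,-60]])/1000
T=np.array([(80,115),(435,60),(150,525),(510,462)]); T=(T+.5)/5.4-.5+[225,130]
S=np.array([(608,378),(300,585),(355,133),(70,288)]); S=(S+.5)/4.7-.5+[160,165]
def w(p,q):
    c,s=np.cos(p[2]),np.sin(p[2]); return np.array([p[0]+c*q[0]-s*q[1],p[1]+s*q[0]+c*q[1],q[2]])
ct,cs=cams.calibration('top'),cams.calibration('scene')
for use in ['t','s','ts']:
    def f(p):
        o=[]
        for i in range(4):
            P=w(p,[*J[i],.012])
            if 't' in use:o+=list(proj(ct,P)[::-1]-T[i])
            if 's' in use:o+=list(proj(cs,P)[::-1]-S[i])
        return o
    r=least_squares(f,[.57,-.13,0.1]); print(use,r.x[:2],np.degrees(r.x[2]),np.round(r.fun,1))
p=r.x
print('cassette near corners top', [ (np.round(atz(ct,(y+.5)/5.4-.5+130,(x+.5)/5.4-.5+225,.040),4)) for x,y in [(362,430),(460,412)]])
M=np.array([[np.cos(p[2]),np.sin(p[2])],[-np.sin(p[2]),np.cos(p[2])]])
for x,y in [(362,430),(460,412)]: print('jig',M@(atz(ct,(y+.5)/5.4-.5+130,(x+.5)/5.4-.5+225,.040)[:2]-p[:2]))
for k in [(-.0,0.137,.17),(-.13,0,.2)]: print(w(p,k))
c=cams.calibration('wrist'); print({k:c[k] for k in c}); V=np.array(c['view']); print('cam pos',-V[:3,:3].T@V[:3,3])
E
python3 fit.py
```

```text
t [ 0.58054715 -0.13260214] 9.220772009719292 [ 0.1 -0.7 -0.4 -1.   0.1  0.7  0.1  1. ]
s [ 0.58631698 -0.1317013 ] 8.914605866105221 [ 1.  -0.1 -0.2  0.4  0.4 -0.8 -1.2 -0.1]
ts [ 0.58344279 -0.13191939] 9.07014954318594 [ 0.  -1.6  0.4 -1.  -0.5 -1.8 -0.6 -0.4 -0.2 -0.3 -0.2 -1.3 -0.2  0.2
 -1.7 -0.7]
cassette near corners top [array([ 0.474 , -0.1179,  0.04  ]), array([ 0.4848, -0.179 ,  0.04  ])]
jig [-0.10587765  0.03107494]
jig [-0.10488484 -0.03096279]
[0.56184561 0.00336757 0.17      ]
[ 0.4550683  -0.15241306  0.2       ]
{'fx': 346.2334236881619, 'fy': 346.2334236881619, 'cx': 258.35733184562247, 'cy': 192.59571688142074, 'k1': 0.002336077823690629, 'view': array([[ 4.48206478e-01,  8.93930060e-01, -1.95373744e-05,
        -5.74864518e-01],
       [ 8.58121313e-01, -4.30246250e-01,  2.80207024e-01,
        -3.65618562e-02],
       [ 2.50477076e-01, -1.25607369e-01, -9.59939593e-01,
         3.78998445e-01],
       [ 0.00000000e+00,  0.00000000e+00,  0.00000000e+00,
         1.00000000e+00]])}
cam pos [0.19410209 0.54576307 0.37404927]
```

```bash
cat > g.py <<'E'
import sys
from h import *
P=np.array([.5834,-.1319]); A=np.radians(9.07)
Rj=np.array([[np.cos(A),-np.sin(A),0],[np.sin(A),np.cos(A),0],[0,0,1]])
def tojig(p): return Rj.T@(np.array(p)-[*P,0])
def go(j):
    s=env.sense(); w=Rj@np.array(j)+[*P,0]; d=s['tool_rot'].T@(w-s['tcp_pos'])/.06
    y=np.degrees(np.arctan2(s['tool_rot'][1,0],s['tool_rot'][0,0])); t=(y-189.07+180)%360-180
    print('now jig',np.round(tojig(s['tcp_pos'])*1e3,1),'F',np.round(Rj.T@s['contact_force'],2),'t',s['clock'],'shift',np.round(d,3),'turn',round(t,2))
if __name__=='__main__': go([float(x)/1e3 for x in sys.argv[1:4]])
E
python3 g.py -180 0 231
```

```text
now jig [-219.8  689.2  231.3] F [ 0.2  -0.9  -0.86] t 1.05 shift [-7.241e+00 -8.941e+00  4.000e-03] turn -35.7
```

>>> move_arm([
  [-0.5, -0.6, 0, -3],
  [-1.1, -1.4, 0, -7],
  [-1.7, -2.1, 0, -12],
  [-2.3, -2.9, 0, -17],
  [-2.9, -3.6, 0, -22],
  [-3.5, -4.3, 0, -27],
  [-4.1, -5.1, 0, -32],
  [-4.7, -5.8, 0, -35.7],
], fingers=1, force=40)

```text
clock: 2.05
tcp_pos: [0.354, 0.0747, 0.2317]
tool_rot: [[-0.987, -0.16, 0.002], [-0.16, 0.987, -0.0], [-0.002, -0.0, -1.0]]
contact_force: [1.1, 0.1, -0.0]
opening: 0.0003
```

```bash
python3 g.py -180 0 231
```

```text
now jig [-194.   240.2  231.7] F [ 1.1  -0.03 -0.02] t 2.05 shift [-0.223 -4.004  0.014] turn 0.14
```

>>> move_arm([
  [-0.1, -0.7, 0, 0],
  [-0.1, -1.5, 0, 0],
  [-0.2, -2.3, 0, 0],
  [-0.2, -3.2, 0, 0],
  [-0.2, -3.8, 0, 0],
  [-0.2, -4.0, 0, 0],
  [-0.2, -4.0, 0, 0],
])

```text
clock: 2.92
tcp_pos: [0.4041, -0.1602, 0.2317]
tool_rot: [[-0.987, -0.159, 0.001], [-0.159, 0.987, 0.0], [-0.001, 0.0, -1.0]]
contact_force: [-0.1, 1.1, 0.2]
opening: -0.0005
```

```bash
python3 g.py -180 0 231; python3 -c "
from h import *
snap('wrist','w1')
for q in ['cassette','channel','handle_pivot','spindle_pad']: print(q,spotter.pinpoint(q,'wrist')[:2])
"
```

```text
now jig [-181.6    0.3  231.7] F [0.05 1.09 0.2 ] t 2.925 shift [-0.026 -0.006  0.012] turn 0.08
cassette [{'location': [240.4, 59.3], 'score': 0.72}]
channel []
handle_pivot [{'location': [347.5, 358.3], 'score': 0.78}]
spindle_pad []
```

View pics/w1.png

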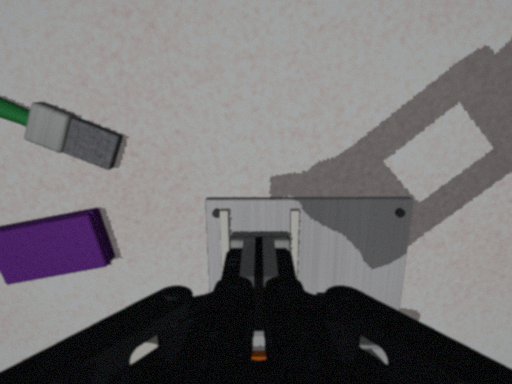

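Run:
```python
from g import *
import cv2
c=cams.calibration('wrist')
for n,r,k,z in [('corner-',198,207,.012),('corner+',197,412,.012),('rail-',215,229.5,.022),('rail+',215,291,.022),('cas-',234,230,.04),('cas+',234,290,.04),('hole',212.5,217,.012),('hole',212.5,400,.012)]:
    print(n,np.round(tojig(atz(c,r,k,z))*1e3,1))
a=cv2.imread('pics/w1.png')[185:265,195:425]; cv2.imwrite('pics/w1c.png',cv2.resize(a,None,fx=3.4,fy=3.4,interpolation=cv2.INTER_CUBIC))
```

```text
corner- [-139.8  -55.    12. ]
corner+ [-141.8  169.5   12. ]
rail- [-123.7  -29.9   22. ]
rail+ [-124.    36.7   22. ]
cas- [-109.2  -28.2   40. ]
cas+ [-109.5   34.4   40. ]
hole [-123.   -44.6   12. ]
hole [-123.8  158.5   12. ]
```

View pics/w1c.png

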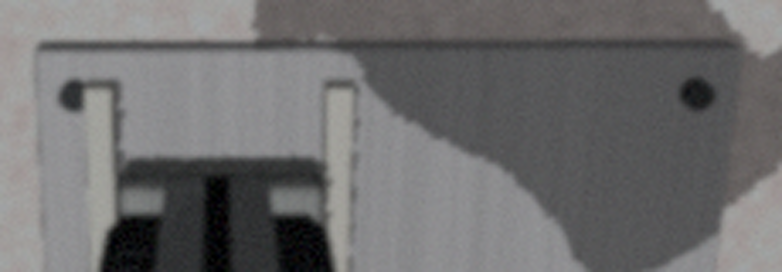

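```bash
sed -i 's/P=np.array(.*/P=np.array([.5831,-.1299]); A=np.radians(9.3)/; s/189.07/189.3/' g.py; python3 g.py -145 0 28
```

```text
now jig [-1.813e+02  1.000e-01  2.319e+02] F [-0.25 -0.26 -0.19] t 3.175 shift [-0.599  0.     3.399] turn 0.0
```

>>> move_arm([
  [-0.3, 0, 0.5, 0],
  [-0.6, 0, 1.1, 0],
  [-0.6, 0, 1.7, 0],
  [-0.6, 0, 2.3, 0],
  [-0.6, 0, 2.8, 0],
  [-0.6, 0, 3.2, 0],
  [-0.6, 0, 3.38, 0],
  [-0.6, 0, 3.4, 0],
])

```text
clock: 4.18
tcp_pos: [0.44, -0.1528, 0.0278]
tool_rot: [[-0.987, -0.162, 0.001], [-0.162, 0.987, 0.0], [-0.001, 0.0, -1.0]]
contact_force: [-0.2, -0.7, 0.7]
opening: -0.0003
```

```bash
python3 g.py -120 0 28; python3 -c "
from h import *
snap('wrist','w2');snap('top','t2')
a=cv2.imread('pics/t2.png')[130:240,225:335]; cv2.imwrite('pics/tc2.png',cv2.resize(a,None,fx=5.4,fy=5.4,interpolation=cv2.INTER_CUBIC))
"
```

```text
now jig [-144.9    0.5   27.8] F [-0.32 -0.61  0.66] t 4.175 shift [-0.415 -0.009 -0.003] turn 0.04
```

View pics/w2.png

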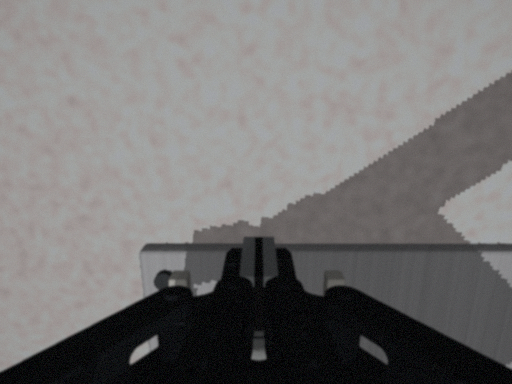

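View pics/tc2.png

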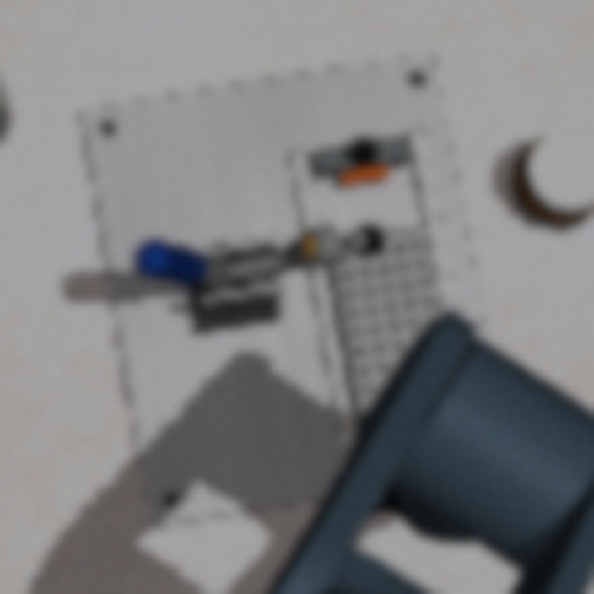

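Run:
```python
from g import *
c=cams.calibration('top')
for n,x,y,z in [('stop front L',315,172,.036),('stop front R',410,160,.036),('plunger',365,184,.026),('rail far L',293,148,.022),('rail far R',412,133,.022),('cas R near',460,412,.04),('cas lead R',430,228,.04),('stop rear',355,145,.036)]:
    print(n,np.round(tojig(atz(c,(y+.5)/5.4-.5+130,(x+.5)/5.4-.5+225,z))*1e3,1))
```

```text
stop front L [59.2 29.2 36. ]
stop front R [ 57.  -31.3  36. ]
plunger [48.2 -1.8 26. ]
rail far L [79.3 38.7 22. ]
rail far R [ 76.4 -37.9  22. ]
cas R near [-105.   -32.6   40. ]
cas lead R [ 11.6 -35.2  40. ]
stop rear [72.1  1.2 36. ]
```

>>> move_arm([
  [-0.1, 0, 0, 0],
  [-0.2, 0, 0, 0],
  [-0.3, 0, 0, 0],
  [-0.4, 0, 0, 0],
])

```text
clock: 4.78
tcp_pos: [0.4649, -0.1495, 0.0289]
tool_rot: [[-0.987, -0.162, 0.003], [-0.162, 0.987, -0.001], [-0.003, -0.001, -1.0]]
contact_force: [0.4, -0.1, -0.1]
opening: 0.0
```

>>> move_arm([
  [-0.04, 0, 0, 0],
  [-0.08, 0, 0, 0],
  [-0.12, 0, 0, 0],
  [-0.16, 0, 0, 0],
])

```text
clock: 5.28
tcp_pos: [0.474, -0.1479, 0.0288]
tool_rot: [[-0.987, -0.162, 0.002], [-0.162, 0.987, -0.001], [-0.002, -0.001, -1.0]]
contact_force: [-2.8, -0.2, 1.0]
opening: -0.0005
```

```bash
python3 g.py -80 0 28
```

```text
now jig [-110.5   -0.2   28.8] F [-2.84  0.22  1.05] t 5.275 shift [-0.509  0.002  0.014] turn 0.03
```

>>> move_arm([
  [-0.04, 0, 0, 0],
  [-0.08, 0, 0, 0],
  [-0.12, 0, 0, 0],
  [-0.16, 0, 0, 0],
  [-0.2, 0, 0, 0],
  [-0.24, 0, 0, 0],
])

```text
clock: 6.02
tcp_pos: [0.4884, -0.1455, 0.0288]
tool_rot: [[-0.987, -0.162, 0.002], [-0.162, 0.987, -0.001], [-0.002, -0.001, -1.0]]
contact_force: [-2.1, -0.3, 0.9]
opening: -0.0003
```

```bash
python3 g.py -80 0 28;  python3 -c "
from h import *
snap('top','t3');snap('scene','s3')
a=cv2.imread('pics/t3.png')[130:240,225:335]; cv2.imwrite('pics/tc3.png',cv2.resize(a,None,fx=5.4,fy=5.4,interpolation=cv2.INTER_CUBIC))
a=cv2.imread('pics/s3.png')[165:290,160:300]; cv2.imwrite('pics/sc3.png',cv2.resize(a,None,fx=4.7,fy=4.7,interpolation=cv2.INTER_CUBIC))
"
```

```text
now jig [-96.   -0.1  28.8] F [-2.15  0.01  0.92] t 6.025 shift [-0.266  0.002  0.013] turn 0.03
```

View pics/sc3.png

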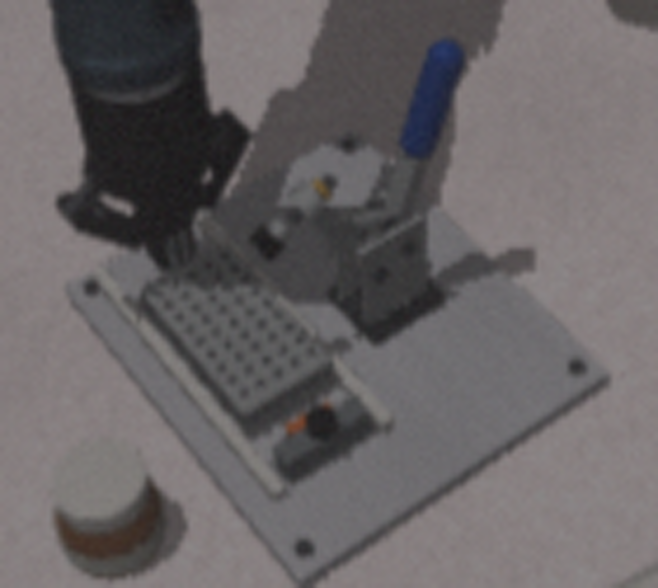

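View pics/tc3.png

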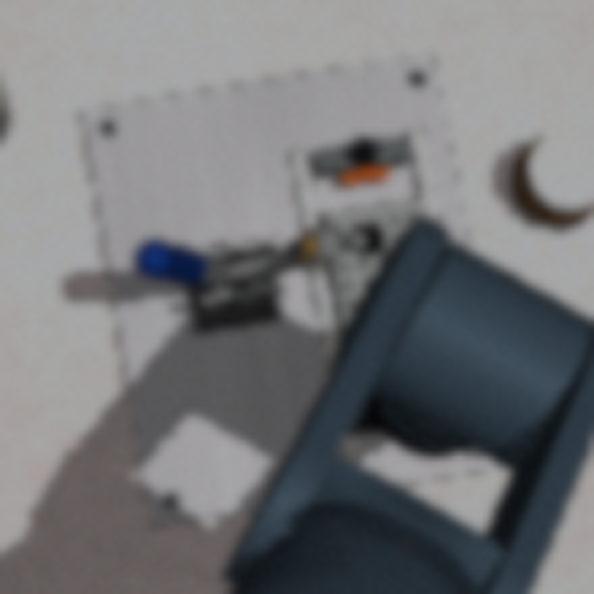

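>>> move_arm([
  [-0.04, 0, 0, 0],
  [-0.08, 0, 0, 0],
  [-0.12, 0, 0, 0],
  [-0.16, 0, 0, 0],
  [-0.2, 0, 0, 0],
  [-0.24, 0, 0, 0],
])

```text
clock: 6.88
tcp_pos: [0.5031, -0.1432, 0.0288]
tool_rot: [[-0.987, -0.162, 0.003], [-0.162, 0.987, -0.001], [-0.003, -0.001, -1.0]]
contact_force: [-1.5, -0.4, 0.5]
opening: 0.0001
```

>>> move_arm([
  [-0.03, 0, 0, 0],
  [-0.06, 0, 0, 0],
  [-0.09, 0, 0, 0],
  [-0.12, 0, 0, 0],
])

```text
clock: 7.38
tcp_pos: [0.5093, -0.142, 0.0287]
tool_rot: [[-0.987, -0.163, 0.0], [-0.163, 0.987, -0.001], [-0.0, -0.001, -1.0]]
contact_force: [-11.0, -2.1, 6.2]
opening: 0.0
```

```bash
cat > v.py <<'E'
import sys
from h import *
n=sys.argv[1]
snap('top','t'+n);snap('scene','s'+n)
a=cv2.imread(f'pics/t{n}.png')[130:240,225:335]; b=cv2.imread(f'pics/s{n}.png')[165:290,160:300]
f=lambda a,w:cv2.resize(a,(400,int(400*a.shape[0]/a.shape[1])),interpolation=cv2.INTER_CUBIC)
a=f(a,0);b=f(b,0);b=cv2.copyMakeBorder(b,0,400-b.shape[0],0,0,cv2.BORDER_CONSTANT)
cv2.imwrite(f'pics/c{n}.png',cv2.hconcat([a,b]))
E
python3 g.py -80 0 28;  python3 v.py 4
```

```text
now jig [-74.8  -0.1  28.7] F [-11.2   -0.25   6.18] t 7.375 shift [0.087 0.001 0.012] turn 0.06
```

View pics/c4.png

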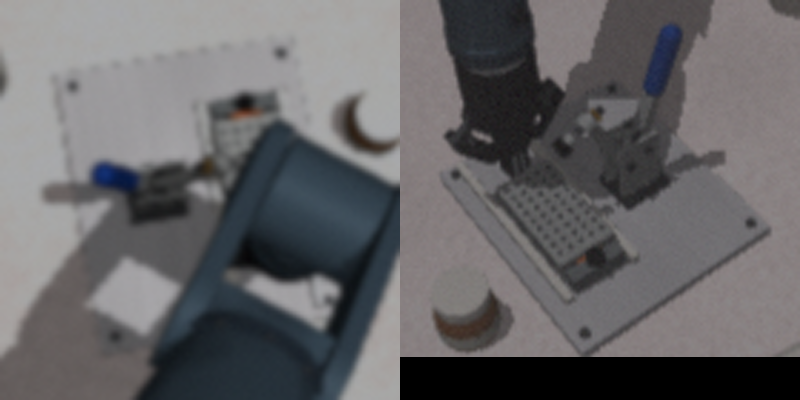

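>>> move_arm([
  [-0.01, 0, 0, 0],
  [-0.01, 0, 0, 0],
])

```text
clock: 7.72
tcp_pos: [0.5093, -0.1421, 0.0288]
tool_rot: [[-0.987, -0.163, -0.001], [-0.163, 0.987, -0.001], [0.001, -0.0, -1.0]]
contact_force: [-4.6, -1.3, 2.8]
opening: 0.0001
```

```bash
python3 g.py -80 0 28;  python3 v.py 5
python3 - <<'E'
import cv2
a=cv2.imread('pics/s5.png')[220:275,195:250]; cv2.imwrite('pics/s5c.png',cv2.resize(a,None,fx=10,fy=10,interpolation=cv2.INTER_CUBIC))
E
```

```text
now jig [-74.8  -0.1  28.8] F [-4.72 -0.54  2.81] t 7.725 shift [0.086 0.002 0.014] turn 0.06
```

View pics/s5c.png

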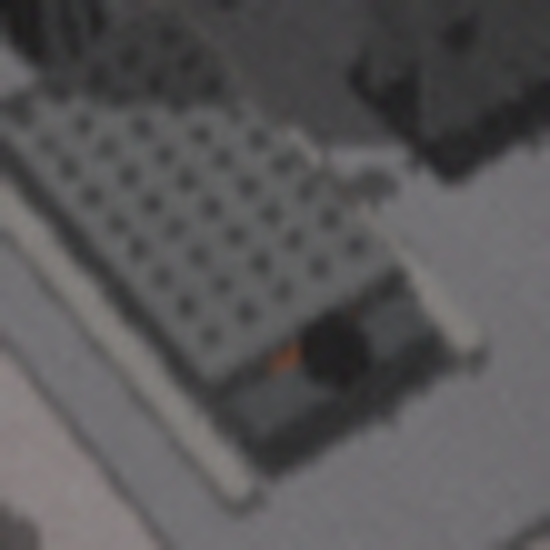

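Run:
```python
import cv2
a=cv2.imread('pics/t5.png')[145:200,265:330]; b=cv2.imread('pics/t0.png') if 0 else cv2.imread('pics/top0.png')
b=b[145:200,265:330]
f=lambda a:cv2.resize(a,(396,335),interpolation=cv2.INTER_CUBIC)
cv2.imwrite('pics/t5c.png',cv2.convertScaleAbs(cv2.hconcat([f(b),f(a)]),alpha=1.3))
```

```text
(no output)
```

View pics/t5c.png

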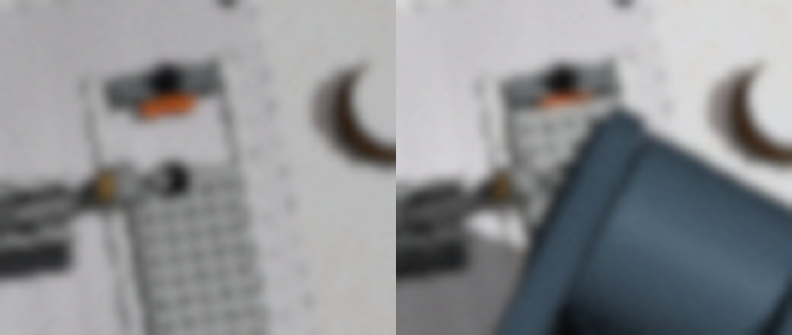

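>>> move_arm([
  [-0.01, 0, 0, 0],
  [-0.02, 0, 0, 0],
  [-0.02, 0, 0, 0],
])

```text
clock: 8.2
tcp_pos: [0.5093, -0.1421, 0.0288]
tool_rot: [[-0.987, -0.163, -0.004], [-0.163, 0.987, -0.001], [0.004, -0.0, -1.0]]
contact_force: [-7.7, -2.7, 5.3]
opening: 0.0001
```

```bash
python3 g.py -80 0 28
```

```text
now jig [-74.8  -0.1  28.8] F [-8.06 -1.37  5.33] t 8.2 shift [0.086 0.001 0.014] turn 0.08
```

>>> move_arm([
  [0.1, 0, 0, 0],
  [0.3, 0, 0, 0],
  [0.6, 0, -0.1, 0],
  [0.8, 0, -0.6, 0],
  [0.9, 0, -1.2, 0],
  [1.0, 0, -1.9, 0],
  [1.1, 0, -2.6, 0],
  [1.2, 0, -3.0, 0],
])

```text
clock: 9.2
tcp_pos: [0.4392, -0.1542, 0.2115]
tool_rot: [[-0.987, -0.163, -0.001], [-0.163, 0.987, -0.003], [0.001, -0.003, -1.0]]
contact_force: [0.3, -0.2, 0.0]
opening: 0.0002
```

>>> move_arm([
  [0.6, 0.6, -0.2, 0],
  [1.2, 1.2, -0.3, 0],
  [1.7, 1.9, -0.3, 0],
  [1.7, 2.6, -0.3, 0],
  [1.7, 3.2, -0.3, 0],
  [1.7, 3.2, -0.3, 0],
])

```text
clock: 9.95
tcp_pos: [0.3066, 0.0203, 0.2289]
tool_rot: [[-0.986, -0.167, 0.001], [-0.167, 0.986, -0.002], [-0.0, -0.003, -1.0]]
contact_force: [0.1, -1.1, -0.0]
opening: 0.0002
```

```bash
python3 g.py 0 100 240; python3 v.py 6
python3 - <<'E'
import cv2
a=cv2.imread('pics/t6.png')[145:215,265:330]; b=cv2.imread('pics/s6.png')[210:275,195:255]
f=lambda a:cv2.resize(a,(400,400*a.shape[0]//a.shape[1]),interpolation=cv2.INTER_CUBIC)[:430]
cv2.imwrite('pics/c6.png',cv2.convertScaleAbs(cv2.hconcat([f(a),f(b)]),alpha=1.3))
E
```

```text
now jig [-248.6  192.9  228.9] F [-0.05 -1.09 -0.  ] t 9.95 shift [-4.135 -1.572 -0.179] turn 0.31
```

View pics/c6.png

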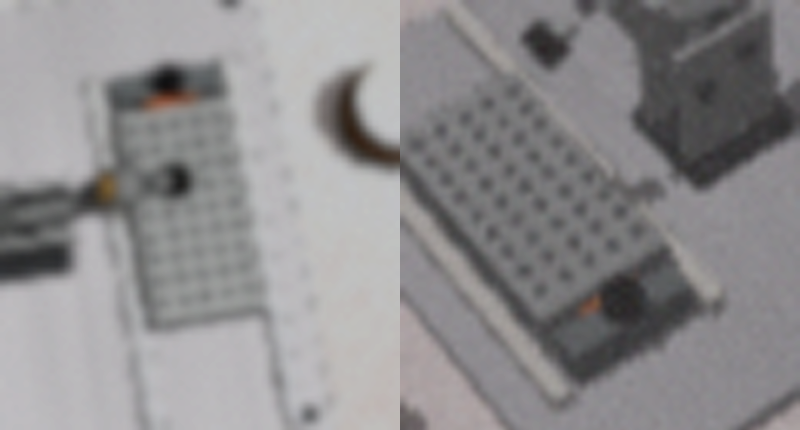

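Run:
```python
from g import *
c=cams.calibration('top')
for n,x,y,z in [('near L',150,327,.04),('near R',268,308,.04),('lead L',118,112,.04),('lead R',233,97,.04),('stop front L',108,108,.036),('stop R',225,92,.036)]:
    print(n,np.round(tojig(atz(c,(y+.5)/6.154-.5+145,(x+.5)/6.154-.5+265,z))*1e3,1))
```

```text
near L [-66.2  31.4  40. ]
near R [-66.8 -34.   40. ]
lead L [53.5 27.7 40. ]
lead R [ 51.4 -36.5  40. ]
stop front L [57.4 32.3 36. ]
stop R [ 55.6 -33.2  36. ]
```

>>> move_arm([
  [-0.7, -0.3, -0.3, 0],
  [-1.5, -0.7, -0.5, 0],
  [-2.3, -1.1, -0.5, 0],
  [-3.1, -1.5, -0.5, 0],
  [-3.9, -1.9, -0.5, 0],
  [-4.7, -2.3, -0.5, 0],
  [-5.5, -2.7, -0.5, 0],
  [-6.2, -3.1, -0.5, 0],
])

```text
clock: 11.05
tcp_pos: [0.7062, -0.1066, 0.2583]
tool_rot: [[-0.987, -0.162, -0.0], [-0.162, 0.987, -0.003], [0.001, -0.003, -1.0]]
contact_force: [0.9, -0.4, -0.0]
opening: -0.0001
```

```bash
python3 g.py 130 0 220
```

```text
now jig [125.3   3.1 258.3] F [ 0.86 -0.52 -0.03] t 11.05 shift [-0.079 -0.049  0.639] turn 0.05
```

>>> move_arm([
  [0, 0, 0.6, 0],
  [0, 0, 1.2, 0],
  [0, 0, 1.7, 0],
  [0, 0, 1.8, 0],
  [0, 0, 1.8, 0],
])

```text
clock: 11.68
tcp_pos: [0.7063, -0.1083, 0.1504]
tool_rot: [[-0.987, -0.161, -0.0], [-0.161, 0.987, -0.003], [0.001, -0.003, -1.0]]
contact_force: [0.1, 0.7, 0.3]
opening: -0.0002
```

```bash
python3 g.py 130 0 220; python3 -c "
from h import *
p,d,c=snap('wrist','w7')"
```

```text
now jig [125.1   1.4 150.4] F [0.25 0.66 0.29] t 11.675 shift [-0.081 -0.027 -1.16 ] turn -0.03
```

View pics/w7.png

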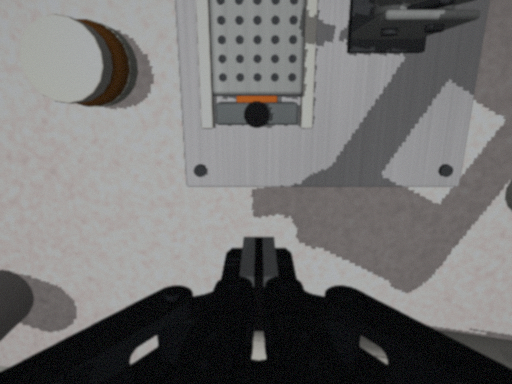

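Run:
```python
from g import *
a=cv2.imread('pics/w7.png')[75:135,190:325]; cv2.imwrite('pics/w7c.png',cv2.convertScaleAbs(cv2.resize(a,None,fx=5.8,fy=5.8,interpolation=cv2.INTER_CUBIC),alpha=1.4))
c=cams.calibration('wrist')
d=np.load('pics/w7.npz')['d']
for r in range(84,130,2): print(r,[np.round(tojig(world(c,r,k,d[r,k]))*1e3,1).tolist() for k in (225,240,257,285)])
```

```text
84 [[49.5, -22.3, 41.5], [49.5, -11.9, 41.2], [49.6, -0.0, 42.6], [49.5, 19.5, 41.2]]
86 [[50.9, -22.4, 41.4], [50.9, -12.0, 39.9], [50.9, -0.1, 41.1], [50.9, 19.5, 41.6]]
88 [[52.2, -22.5, 40.6], [52.2, -12.0, 40.7], [52.2, -0.0, 42.0], [52.2, 19.6, 40.8]]
90 [[53.5, -22.6, 40.5], [53.6, -12.0, 41.5], [53.6, -0.0, 41.9], [53.5, 19.6, 40.6]]
92 [[54.9, -22.6, 40.7], [54.9, -12.1, 39.7], [54.9, -0.1, 40.1], [54.9, 19.7, 40.2]]
94 [[56.3, -22.8, 39.2], [56.3, -12.1, 40.2], [56.3, -0.1, 38.5], [56.3, 19.7, 40.0]]
96 [[58.0, -25.4, 12.6], [57.7, -12.5, 32.2], [57.7, -0.1, 32.6], [58.0, 21.7, 12.5]]
98 [[59.5, -25.3, 14.1], [59.1, -12.5, 32.8], [59.1, -0.1, 34.1], [59.5, 21.6, 13.7]]
100 [[61.0, -25.4, 13.2], [60.5, -12.5, 34.0], [60.5, -0.1, 33.9], [61.0, 21.7, 13.6]]
102 [[61.9, -23.3, 35.1], [61.9, -12.5, 34.4], [61.5, -0.0, 48.2], [61.8, 20.1, 36.5]]
104 [[63.2, -23.1, 37.2], [63.2, -12.3, 37.9], [62.8, -0.0, 47.6], [63.2, 20.0, 37.4]]
106 [[64.6, -23.1, 37.5], [64.6, -12.3, 37.3], [64.2, -0.0, 47.2], [64.6, 20.1, 36.6]]
108 [[66.0, -23.2, 37.7], [66.0, -12.4, 37.4], [65.5, -0.0, 47.4
[... 192 characters left out ...]
.8]]
114 [[70.2, -23.3, 37.2], [70.2, -12.4, 37.9], [69.5, -0.0, 48.5], [70.2, 20.2, 37.8]]
116 [[71.6, -23.3, 37.8], [71.7, -12.5, 36.5], [71.0, -0.0, 47.1], [71.6, 20.2, 37.1]]
118 [[73.1, -23.5, 36.2], [73.1, -12.5, 37.0], [72.3, -0.0, 47.1], [73.0, 20.2, 38.2]]
120 [[74.6, -23.6, 36.1], [74.5, -12.5, 37.0], [73.6, -0.0, 48.0], [74.4, 20.3, 37.8]]
122 [[75.9, -23.5, 37.0], [75.8, -12.5, 38.4], [75.1, -0.0, 47.3], [75.9, 20.3, 37.4]]
124 [[77.4, -23.5, 36.9], [77.5, -12.6, 35.8], [76.5, -0.0, 46.7], [77.5, 20.4, 36.1]]
126 [[81.2, -26.0, 12.0], [81.1, -13.9, 12.7], [77.8, -0.0, 47.9], [81.1, 22.1, 13.4]]
128 [[82.8, -26.1, 12.3], [82.7, -14.0, 12.8], [82.8, -0.3, 12.2], [82.8, 22.2, 12.3]]
```

View pics/w7c.png

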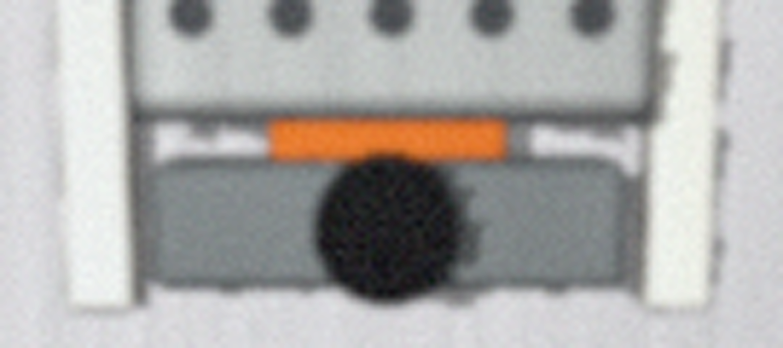

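```bash
python3 g.py 0 98 280; python3 -c "
from h import *
print(env.sense()['joints'])"
```

```text
now jig [125.7   1.5 151.6] F [ 0.01  0.2  -0.24] t 11.725 shift [ 2.094  1.6   -2.148] turn -0.01
[ -18.09714507   31.6571041    73.36404882   -0.18505796   74.83867913
 -117.34061952]
```

>>> move_arm([
  [0, 0, -0.7, 10],
  [0, 0, -1.5, 20],
  [0, 0, -2.15, 30],
  [0.5, 0.4, -2.15, 40],
  [1.0, 0.8, -2.15, 50],
  [1.5, 1.2, -2.15, 60],
  [2.1, 1.6, -2.15, 70],
  [2.1, 1.6, -2.15, 80],
])

```text
clock: 12.72
tcp_pos: [0.5654, -0.0321, 0.2826]
tool_rot: [[-0.326, 0.945, 0.004], [0.945, 0.326, -0.004], [-0.006, 0.003, -1.0]]
contact_force: [1.5, 0.3, 0.6]
opening: 0.0001
```

```bash
sed -i 's/y-189.3/y-99.3/' g.py; python3 g.py 0 98 172
```

```text
now jig [ -1.7  99.4 282.6] F [1.52 0.07 0.56] t 12.725 shift [-0.018  0.019  1.843] turn 9.74
```

>>> move_arm([
  [0, 0, 0.2, 9.7],
  [0, 0, 0.7, 9.7],
  [0, 0, 1.2, 9.7],
  [0, 0, 1.6, 9.7],
  [0, 0, 1.83, 9.7],
  [0, 0, 1.83, 9.7],
])

```text
clock: 13.48
tcp_pos: [0.5659, -0.0326, 0.1731]
tool_rot: [[-0.162, 0.987, 0.004], [0.987, 0.162, -0.004], [-0.005, 0.004, -1.0]]
contact_force: [0.4, -0.8, 0.5]
opening: -0.0
```

```bash
python3 g.py 0 130 172; python3 v.py 8; python3 -c "
from h import *
snap('wrist','w8')"
```

```text
now jig [ -1.2  98.8 173.1] F [ 0.26 -0.83  0.5 ] t 13.475 shift [0.52  0.021 0.016] turn 0.04
```

View pics/c8.png

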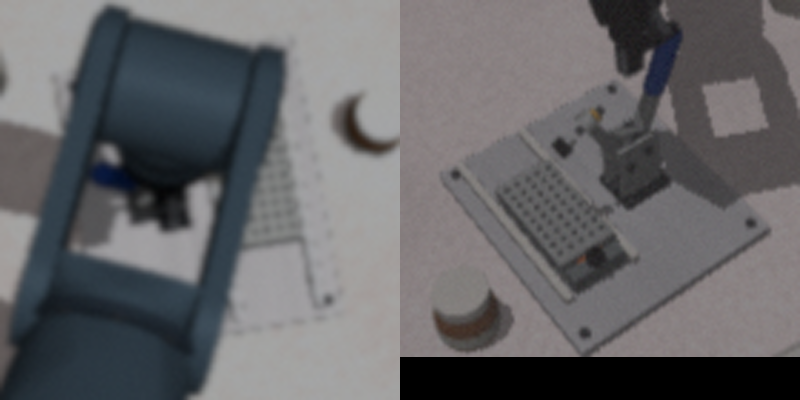

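View pics/w8.png

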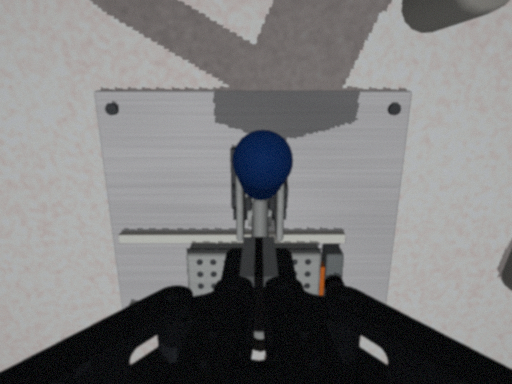

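>>> move_arm([
  [0.07, 0.02, 0, 0],
  [0.14, 0.02, 0, 0],
  [0.21, 0.02, 0, 0],
  [0.28, 0.02, 0, 0],
  [0.35, 0.02, 0, 0],
])

```text
clock: 14.25
tcp_pos: [0.5646, -0.0118, 0.1742]
tool_rot: [[-0.163, 0.987, 0.007], [0.987, 0.163, -0.006], [-0.007, 0.006, -1.0]]
contact_force: [-0.3, -1.6, -0.5]
opening: -0.0001
```

>>> move_arm([
  [0.05, 0, 0, 0],
  [0.1, 0, 0, 0],
  [0.15, 0, 0, 0],
  [0.2, 0, 0, 0],
])

```text
clock: 14.75
tcp_pos: [0.5626, 0.0003, 0.1741]
tool_rot: [[-0.162, 0.987, 0.007], [0.987, 0.163, -0.005], [-0.006, 0.006, -1.0]]
contact_force: [-0.3, -1.2, 1.1]
opening: -0.0002
```

```bash
python3 g.py 0 130 172; python3 v.py 9; python3 -c "
from h import *
snap('wrist','w9')"
```

```text
now jig [  0.8 131.8 174.1] F [-0.47 -1.15  1.07] t 14.75 shift [-0.029 -0.013  0.036] turn 0.05
```

View pics/c9.png

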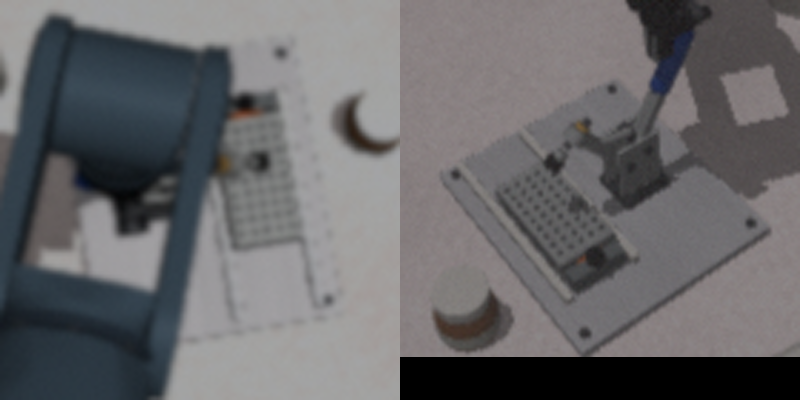

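View pics/w9.png

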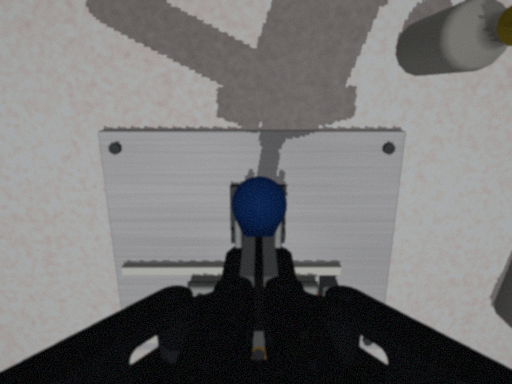

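```bash
python3 -c "
from g import *
c=cams.calibration('top'); print(tojig(atz(c,146,217,.13)))
c=cams.calibration('scene'); print(tojig(atz(c,210,312.5,.13)),tojig(atz(c,238,310,.0)))"
```

```text
[0.12701245 0.23778597 0.13      ]
[0.14623977 0.2278723  0.13      ] [0.14594526 0.23596917 0.        ]
```

>>> move_arm([
  [0.06, 0, 0, 0],
  [0.12, 0, 0, 0],
  [0.18, 0, 0, 0],
  [0.24, 0, 0, 0],
])

```text
clock: 15.4
tcp_pos: [0.5601, 0.015, 0.174]
tool_rot: [[-0.163, 0.987, 0.007], [0.987, 0.163, -0.005], [-0.006, 0.006, -1.0]]
contact_force: [-0.7, 0.1, 0.4]
opening: -0.0001
```

```bash
python3 g.py 0 130 172; python3 v.py 10
```

```text
now jig [  0.7 146.7 174. ] F [-0.68  0.22  0.37] t 15.4 shift [-0.278 -0.013  0.035] turn 0.08
```

View pics/c10.png

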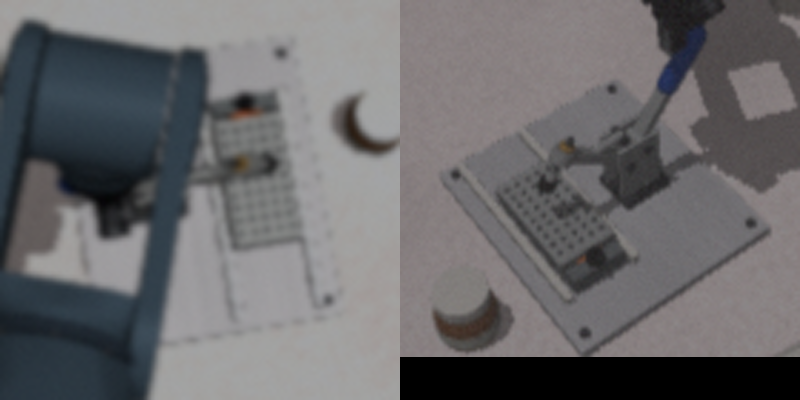

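>>> move_arm([
  [0.08, 0, 0.03, 0],
  [0.16, 0, 0.06, 0],
  [0.24, 0, 0.08, 0],
  [0.32, 0, 0.08, 0],
  [0.4, 0, 0.08, 0],
])

```text
clock: 16.12
tcp_pos: [0.5561, 0.0391, 0.1691]
tool_rot: [[-0.163, 0.987, 0.007], [0.987, 0.163, -0.005], [-0.006, 0.006, -1.0]]
contact_force: [0.5, 0.7, -0.2]
opening: -0.0
```

```bash
python3 g.py 0 188 172; python3 v.py 11; python3 -c "
from h import *
snap('wrist','w11')"
```

```text
now jig [  0.7 171.1 169.1] F [ 0.57  0.64 -0.24] t 16.125 shift [ 0.281 -0.011 -0.05 ] turn 0.11
```

View pics/c11.png

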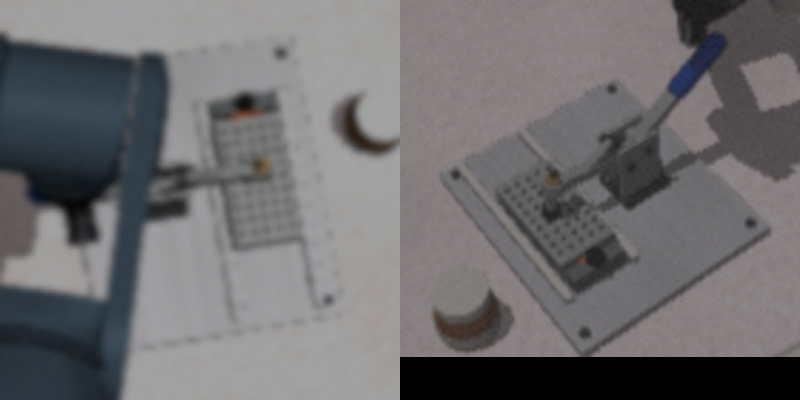

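View pics/w11.png

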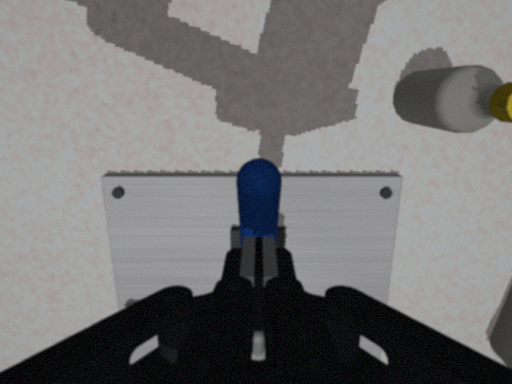

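```bash
python3 - <<'E'
from g import *
z=np.load('pics/w11.npz'); d=z['d']; c=cams.calibration('wrist')
for r in range(158,245,8): print(r,np.round(tojig(world(c,r,259,d[r,259]))*1e3,1))
E
python3 g.py 0 188 185
```

```text
158 [  1.1 211.9 150.6]
166 [  1.  209.6 157.5]
174 [  1.  206.5 160.4]
182 [  1.  202.9 160.7]
190 [  1.  199.1 160.6]
198 [  1.1 195.  159.5]
206 [  1.1 189.9 155.9]
214 [  1.1 184.2 151.5]
222 [  1.2 178.2 147. ]
230 [  1.2 172.1 142.7]
238 [  1.  182.1 175.4]
now jig [  0.8 171.  169.2] F [ 0.95 -0.48  0.68] t 16.275 shift [ 0.281 -0.01  -0.266] turn 0.13
```

>>> move_arm([
  [0.12, 0, 0, 0],
  [0.25, 0, 0, 0],
  [0.25, 0, 0.05, 0],
  [0.25, 0, 0.1, 0],
  [0.25, 0, 0.15, 0],
  [0.25, 0, 0.2, 0],
])

```text
clock: 17.02
tcp_pos: [0.5538, 0.0536, 0.1568]
tool_rot: [[-0.164, 0.987, 0.007], [0.987, 0.164, -0.005], [-0.006, 0.006, -1.0]]
contact_force: [0.8, -0.1, 0.7]
opening: -0.0
```

```bash
python3 g.py 0 186 130
```

```text
now jig [  0.8 185.8 156.8] F [ 0.73 -0.22  0.67] t 17.025 shift [ 0.006 -0.015  0.446] turn 0.11
```

>>> move_arm([
  [0, 0, 0.05, 0],
  [0, 0, 0.1, 0],
  [0, 0, 0.15, 0],
  [0, 0, 0.2, 0],
])

```text
clock: 17.52
tcp_pos: [0.5544, 0.0535, 0.1452]
tool_rot: [[-0.164, 0.987, 0.008], [0.987, 0.164, -0.005], [-0.006, 0.007, -1.0]]
contact_force: [-0.8, 0.6, 5.6]
opening: 0.0001
```

>>> move_arm([
  [0, 0, 0.05, 0],
  [0, 0, 0.1, 0],
  [0, 0, 0.15, 0],
  [0, 0, 0.2, 0],
])

```text
clock: 18.02
tcp_pos: [0.5553, 0.0535, 0.1341]
tool_rot: [[-0.164, 0.986, 0.01], [0.987, 0.164, -0.005], [-0.007, 0.009, -1.0]]
contact_force: [-0.5, -0.7, 7.7]
opening: 0.0002
```

```bash
python3 g.py 0 186 130
```

```text
now jig [  2.2 185.5 134.1] F [-0.6  -0.57  7.7 ] t 18.025 shift [ 0.009 -0.037  0.068] turn 0.11
```

>>> move_arm([
  [0, -0.01, 0.05, 0],
  [0, -0.02, 0.1, 0],
  [0, -0.03, 0.15, 0],
  [0, -0.03, 0.2, 0],
])

```text
clock: 18.52
tcp_pos: [0.5549, 0.0534, 0.1235]
tool_rot: [[-0.164, 0.986, 0.013], [0.987, 0.164, -0.005], [-0.007, 0.012, -1.0]]
contact_force: [-0.7, 2.5, 9.4]
opening: -0.0001
```

>>> move_arm([
  [0, -0.01, 0.05, 0],
  [0, -0.02, 0.1, 0],
  [0, -0.02, 0.15, 0],
  [0, -0.02, 0.2, 0],
])

```text
clock: 19.02
tcp_pos: [0.5548, 0.0536, 0.1124]
tool_rot: [[-0.164, 0.986, 0.015], [0.987, 0.164, -0.004], [-0.007, 0.014, -1.0]]
contact_force: [-0.0, 2.4, 7.6]
opening: 0.0002
```

```bash
python3 g.py 0 186 90; python3 v.py 12; python3 -c "
from h import *
snap('wrist','w12')"
```

```text
now jig [  1.8 185.7 112.4] F [0.34 2.33 7.6 ] t 19.025 shift [ 0.008 -0.035  0.373] turn 0.12
```

View pics/c12.png

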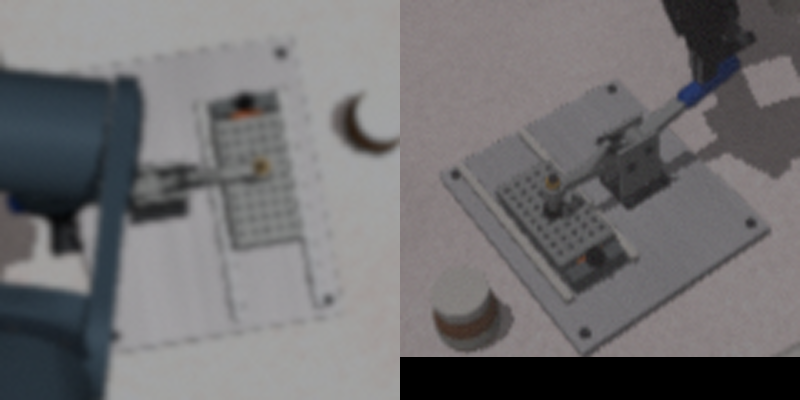

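View pics/w12.png

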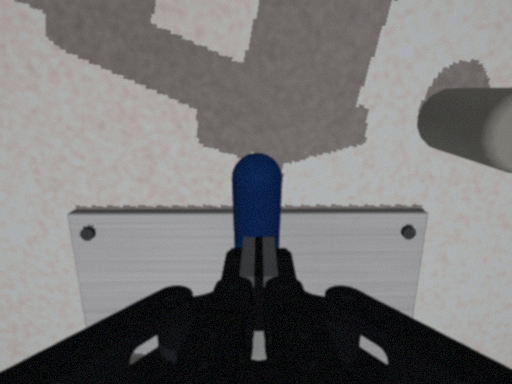

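>>> move_arm([
  [0, -0.01, 0.04, 0],
  [0, -0.02, 0.08, 0],
  [0, -0.03, 0.12, 0],
  [0, -0.03, 0.16, 0],
])

```text
clock: 19.68
tcp_pos: [0.5533, 0.0533, 0.1024]
tool_rot: [[-0.164, 0.986, 0.016], [0.987, 0.164, -0.004], [-0.007, 0.015, -1.0]]
contact_force: [1.1, 0.8, 2.8]
opening: -0.0
```

>>> move_arm([
  [0, 0, 0.03, 0],
  [0, 0, 0.06, 0],
  [0, 0, 0.09, 0],
])

```text
clock: 20.05
tcp_pos: [0.5528, 0.0532, 0.0964]
tool_rot: [[-0.164, 0.986, 0.014], [0.987, 0.164, -0.004], [-0.007, 0.013, -1.0]]
contact_force: [0.5, 0.6, 0.4]
opening: -0.0003
```

```bash
python3 g.py 0 186 90; python3 -c "
from h import *
snap('wrist','w13')"
python3 - <<'E'
from g import *
z=np.load('pics/w13.npz'); d=z['d']; c=cams.calibration('wrist')
for r in range(150,245,8): print(r,np.round(tojig(world(c,r,257,d[r,257]))*1e3,1))
E
```

```text
now jig [ -0.3 185.6  96.4] F [0.62 0.53 0.42] t 20.05 shift [0.007 0.003 0.106] turn 0.12
150 [ -1.  233.2  94.9]
158 [ -1.1 230.3  97.3]
166 [ -1.1 227.3  98.9]
174 [ -1.1 223.8  98.5]
182 [ -1.1 220.9 100.6]
190 [ -1.1 217.   98.8]
198 [ -1.  213.3  98.2]
206 [ -1.  209.8  98.6]
214 [ -1.  206.1  98.4]
222 [ -1.  201.9  97.1]
230 [ -1.  198.1  97.1]
238 [ -1.1 196.7 102.3]
```

>>> move_arm([
  [0, 0, 0.03, 0],
  [0, 0, 0.05, 0],
  [0, 0, 0.07, 0],
  [0, 0, 0.07, 0],
])

```text
clock: 20.6
tcp_pos: [0.5527, 0.0532, 0.0918]
tool_rot: [[-0.164, 0.986, 0.014], [0.987, 0.164, -0.004], [-0.006, 0.013, -1.0]]
contact_force: [-1.0, 0.1, 0.5]
opening: 0.0001
```

```bash
python3 g.py 0 186 90; python3 -c "
from h import *
snap('wrist','w14')"
python3 - <<'E'
from g import *
z=np.load('pics/w14.npz'); d=z['d']; c=cams.calibration('wrist')
for r in range(150,245,8): print(r,np.round(tojig(world(c,r,257,d[r,257]))*1e3,1))
E
```

```text
now jig [ -0.4 185.6  91.8] F [-0.96  0.27  0.54] t 20.6 shift [0.007 0.007 0.03 ] turn 0.12
150 [ -0.9 232.3  85.3]
158 [ -0.9 228.8  85.5]
166 [ -1.  225.8  88.3]
174 [ -1.  222.3  88.4]
182 [ -0.9 218.6  87.8]
190 [ -0.9 214.8  87.1]
198 [ -0.9 211.1  87.2]
206 [ -0.9 207.3  87.2]
214 [ -0.9 203.5  87.3]
222 [ -0.9 199.7  87.5]
230 [ -0.9 196.2  88.4]
238 [ -1.  196.7  98.3]
```

>>> move_arm([
  [0, 0, -0.4, 0],
  [0, 0, -1.0, 0],
  [0, 0, -1.8, 0],
  [0, 0, -2.6, 0],
  [0.6, -0.6, -2.8, 0],
  [1.2, -1.4, -2.8, 0],
  [1.8, -2.2, -2.8, 0],
  [2.4, -3.0, -2.8, 0],
])

```text
clock: 21.65
tcp_pos: [0.3477, 0.1671, 0.2567]
tool_rot: [[-0.163, 0.987, 0.015], [0.987, 0.163, -0.004], [-0.006, 0.014, -1.0]]
contact_force: [0.1, 1.2, 0.6]
opening: 0.0001
```

>>> move_arm([
  [0.4, -0.5, 0, 0],
  [0.7, -1.0, 0, 0],
  [0.9, -1.3, 0, 0],
  [0.9, -1.3, 0, 0],
])

```text
clock: 22.15
tcp_pos: [0.2612, 0.2081, 0.2555]
tool_rot: [[-0.165, 0.986, 0.016], [0.986, 0.165, -0.003], [-0.006, 0.015, -1.0]]
contact_force: [0.6, 0.3, -0.4]
opening: -0.0001
```

```bash
python3 g.py 0 186 90; python3 v.py 15
python3 - <<'E'
import cv2
for n in ('top','scene'):
    pass
a=cv2.imread('pics/t15.png');b=cv2.imread('pics/s15.png')
cv2.imwrite('pics/f15.png',cv2.resize(cv2.hconcat([a,b]),(800,300)))
E
```

```text
now jig [-263.1  385.6  255.5] F [ 0.66  0.17 -0.36] t 22.15 shift [-3.326  4.33   2.844] turn 0.21
```

View pics/c15.png

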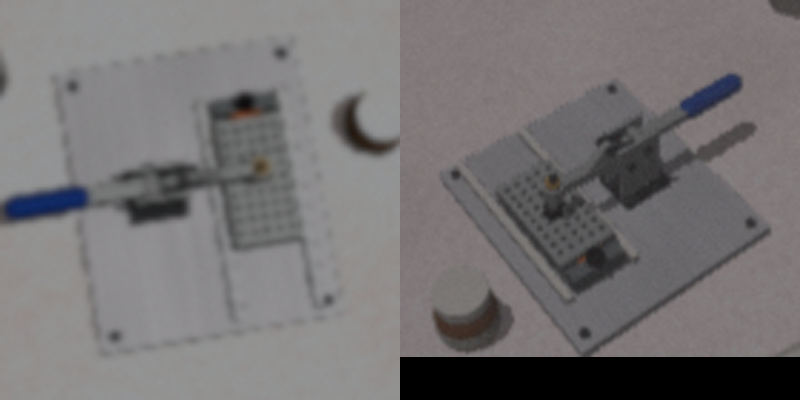

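View pics/f15.png

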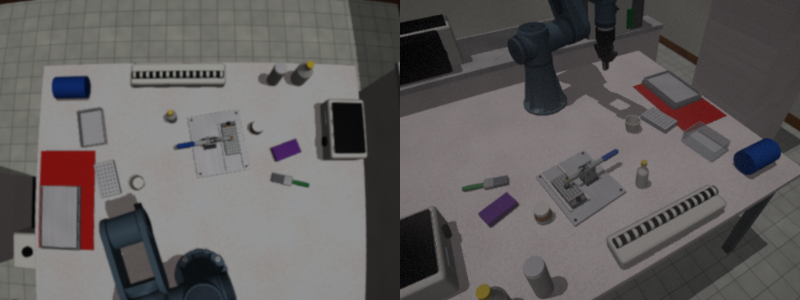

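The clamp is locked with the pad on the lid. The cassette is still against the plunger, the bystanders are where they were, and the arm is clear.

```bash
python3 -c "
from h import *
a=cv2.imread('pics/t6.png')[145:165,280:308].astype(int);b=cv2.imread('pics/t15.png')[145:165,280:308].astype(int)
print('stop region diff',abs(a-b).mean(), abs(a-b).max())
print(job.sign_off())"
```

```text
stop region diff 1.0964285714285715 4
the job is handed in; nothing more can be done
None
```

The cassette is home against the end stop and the toggle clamp is locked on it. The job was handed in at about 22 s, with the arm clear of everything.

- **Cassette:** I slid it along the channel with the shut fingertips until it stopped hard. Sliding took about 2 N. At the stop the force rose to about 11 N with no movement, and two more light pushes did not move it. I never saw the plunger's joint value. In the pictures its orange head stands out about 5 mm, against about 9–10 mm at the start, which fits the full 4 mm travel to within about 1 mm.
- **Clamp:** I tipped the handle sideways until it dropped to about 0.6 rad. I then pressed it down from above, with the reading after each move peaking at about 9 N, and it snapped to its stop. My depth check showed the grip level, with its top at about 88 mm, which matches the locked position.
- **Last checks:** The final pictures show the pad on the lid, and the area round the end stop is unchanged since before clamping. By eye, the other items had not moved.

My jig position from the different cameras disagreed by a few millimetres, which did not affect the pushes.

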